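# Cycle the drawer slides and reject the one that binds

## Robot

A 7-joint arm with a two-finger parallel gripper is mounted at the origin on the work surface. World frame = base frame: x ahead of the robot, y to its left, z up, the work surface at z = 0. Lengths are in m, angles in rad, forces in N, time in s.
With the tool pointing down it reaches from about 0.425 to 0.875 m from the base axis. Payload 4.7 kg.
Tool frame: the origin (TCP) lies at the very end of the fingers, on their centre line; the grasp point (between the pads) lies behind it (ctrl.tcp_to_grasp is the z of the grasp point in the tool frame, in m); z points along the fingers, y is the line along which they close (so a half turn about z gives the same grasp; the last joint's range is limited). The gripper opens to 87 mm and grips with 3 to 60 N. Pads are 19 mm wide; open, the fingers measure 117 mm over their backs; the gripper's body (75 mm by 190 mm) begins 51 mm behind the grasp point.
Start: joints at [-1.215, 0.321, -0.07, 1.45, 0.023, 1.371, -0.057], TCP at [0.218, 0.612, 0.223] pointing down, gripper open.
Joint ranges: [-2.86, 2.86], [-0.3, 2.09], [-1.38, 1.24], [0.06, 2.45], [-1.56, 4.7], [0.09, 2.05], [-2.69, 2.69]. Speed limits (rad/s): [2.57, 2.57, 3.14, 3.14, 3.14, 3.14, 3.14].

## Interface

Orientations are given as a rotation vector (axis times angle).
In Python, from bench import ctrl gives the robot as it stands.
- The arm moves only by the tool step_arm, never from a script. Its argument "targets" is a list of rows, each a list of 7 numbers: the shift along the world's x, y, z in cm, then the turn, a rotation vector about the world's x, y, z in degrees, then the opening, from 0 (shut) to 1 (fully open). A call has exactly 5 rows; each row shifts and turns the commanded pose from where the row before left it; what a row does not reach is not made up. A row lasts 1/12 s, in which the tool goes at most 41.7 mm and 7.16 degrees, less where a joint would pass 70% of its speed; a pose out of reach is approached as far as the arm can. A call with a gripper value outside its range is refused whole. The fingers move at their own pace and stop on an object; "force" is the grip in N (left out, the last holds). Time passes only in rows, so rows that do not move let the fingers close, or fill a call up. It gives the time, the measured TCP pose, the force, the opening and the grip force at its end, in the units of the state.
- ctrl.get_state(): the state, without advancing time (a new reading comes with each control period).
- ctrl.get_image(name): name is "side" or "top" or "wrist"; returns (picture, depth): 420x560x3 uint8, red, green, blue; 420x560 float32, m along the optical axis (not along the pixel's ray), 0 where there is no reading.
- ctrl.camera_params(name): a dict with "intrinsics" (3x3 intrinsics, pixels), "rvec" (rotation vector, rad) and "tvec" (3), from world to camera coordinates, as OpenCV has them; the wrist camera has in their place "hand_eye" (4x4, takes a point from camera to tool coordinates, whose origin is the TCP and whose axes are the flange's). Camera axes: x right, y down, z forward; pixel columns grow to the right and rows downward; lengths in m; the calibration is good to about 2 mm. A picture is of the moment at which its call begins: read the wrist's pose just before it. camera_params takes no time and is no camera call.
- ctrl.close_job(): hands the job in; it is judged then, once.
The state is a dict: "time": time; "joint_positions": joint angles; "qd": joint speeds; "joint_torque": joint torques, N m; "position": TCP position; "tool_rot": TCP orientation; "ft_force": force on the tool from outside, world axes, zero at the start; "torque": the same for the moment, N m; "grip_width": opening from 0.0 (shut) to 1.0 (fully open); "grip_force": force on a finger pad.
Only numpy, scipy, OpenCV 4.12 (cv2) and the standard library are available. Lean on these libraries where they do the work, as an engineer would, in place of code of your own. Each camera call takes 0.05 s, during which the arm holds its last target. There are 200 camera calls.

## Task

Three drawer slides sit on the studs of the mounting plate, nuts not yet on, and one of them binds. Draw each slide out by its blue catch as far as it will go and leave all three out on their studs to compare them; two run their full travel and one stops well short. Then lift the one that binds off its studs and put it flat, right way up, in the middle of the red reject bin, run the two good ones back fully home on their studs, and leave everything else where it is.

Things in the scene. Friction and masses are not known exactly. Their poses are not given: they have to be found in the camera images.
- plate: Fixed galvanised mounting plate, 350 (x) x 400 (y) x 4 mm; origin: centre of its underside. The three slides lie side by side on it, 105 mm apart along its x, long axes along its y, blue catches towards its +y, 85 mm off its centre line to -y. Each sits on two upright studs (6 mm diameter, 12 mm above the plate), no nuts.
- bin: Open red plastic reject bin on the bench to the left of the plate, fixed: 220 (its x) x 340 (its y) x 70 mm high, walls and floor 5 mm thick, with a lip that stands about 7 mm outside the walls. Origin: centre of its underside.
- slide_k: Drawer slide (outer steel channel), one of three alike: 46 mm wide (x), 180 long (y), 17 high, about 0.6 kg with rail. Origin: centre of the underside; z up; the rail draws out to +y. Slotted ears, 25 mm along y, 3 thick, reach 45 mm out from the centre line at (+x, y=74) and (-x, y=-74), each round a stud with 1.5 mm play; lifts straight up off. Grip across the 46 mm near mid-length.
- rail_k (a joint): How far the inner rail of slide_k is drawn out of its channel, m: 0 = fully home; a sound slide runs to 0.120, one that binds stops dead well short of that (under 0.075). It needs about 1.2 N to keep it moving and stays where it is left.
- catch_k (a point): Top centre of the blue catch block at the front (+y) end of slide_k's inner rail: 34 mm wide (x), 14 thick (y), its top 47 mm above the slide's underside and 30 above the channel rim. With the rail home it lies 99 mm from the slide's origin along +y, 2 mm clear of the channel's end. Moves with the rail; pull, push or pinch it here.
- slide_m: Drawer slide (outer steel channel), one of three alike: 46 mm wide (x), 180 long (y), 17 high, about 0.6 kg with rail. Origin: centre of the underside; z up; the rail draws out to +y. Slotted ears, 25 mm along y, 3 thick, reach 45 mm out from the centre line at (+x, y=74) and (-x, y=-74), each round a stud with 1.5 mm play; lifts straight up off. Grip across the 46 mm near mid-length.
- rail_m (a joint): How far the inner rail of slide_m is drawn out of its channel, m: 0 = fully home; a sound slide runs to 0.120, one that binds stops dead well short of that (under 0.075). It needs about 1.2 N to keep it moving and stays where it is left.
- catch_m (a point): Top centre of the blue catch block at the front (+y) end of slide_m's inner rail: 34 mm wide (x), 14 thick (y), its top 47 mm above the slide's underside and 30 above the channel rim. With the rail home it lies 99 mm from the slide's origin along +y, 2 mm clear of the channel's end. Moves with the rail; pull, push or pinch it here.
- slide_p: Drawer slide (outer steel channel), one of three alike: 46 mm wide (x), 180 long (y), 17 high, about 0.6 kg with rail. Origin: centre of the underside; z up; the rail draws out to +y. Slotted ears, 25 mm along y, 3 thick, reach 45 mm out from the centre line at (+x, y=74) and (-x, y=-74), each round a stud with 1.5 mm play; lifts straight up off. Grip across the 46 mm near mid-length.
- rail_p (a joint): How far the inner rail of slide_p is drawn out of its channel, m: 0 = fully home; a sound slide runs to 0.120, one that binds stops dead well short of that (under 0.075). It needs about 1.2 N to keep it moving and stays where it is left.
- catch_p (a point): Top centre of the blue catch block at the front (+y) end of slide_p's inner rail: 34 mm wide (x), 14 thick (y), its top 47 mm above the slide's underside and 30 above the channel rim. With the rail home it lies 99 mm from the slide's origin along +y, 2 mm clear of the channel's end. Moves with the rail; pull, push or pinch it here.
- wrench: Steel open-end/ring wrench, 150 mm long, 38 mm over the jaw, 8 mm thick, lying on the plate along the lane between two slides' rails; bystander. Origin: centre of its underside.
- screwdriver: Orange-handled screwdriver, 200 mm long, lying to the right of the plate; bystander. Origin: underside, mid-length.
- nut_tub: Open blue tub of flange nuts, 100 x 80 x 35 mm, to the right of the plate; bystander. Origin: centre of its underside.
- pliers: Red-handled pliers, about 175 mm long, to the right of the plate; bystander. Origin: underside, at the joint.
- tape: Yellow and black tape measure, 72 x 42 x 66 mm, standing between the robot and the bin; bystander. Origin: centre of its underside.
- marker: Black marker pen with red cap, 120 mm long, between robot and plate; bystander. Origin: centre of its underside.

How it is judged:
By the outcome, as a careful person would: the job done as asked, in the order asked, and still so for the second after the job is handed in, with the robot touching nothing.
It also fails if it takes over 67 s, if anything falls off the work surface, if the arm or the gripper's body presses on something with over 40 N, if the wrist force passes 120 N, or if a joint passes its speed limit or range.

## Working session

There is one attempt and no reset: what is moved stays moved. The work goes in short steps, Python scripts to look and compute and a tool call to move; the robot and the scene stay as the last step left them, time stands still between calls to the robot, and variables do not carry over. Pictures are saved under pics/ and viewed, at most 10 in all, crops included, and the job is handed in when it is done.

Besides the shell and the picture viewer there is one more tool, called in YAML: its name, and indented under it one key for each argument. step_arm: Moves the arm, as the interface text tells. Its arguments: {"type":"object","properties":{"targets":{"type":"array"},"force":{"type":"number"}},"required":["targets"]}

```bash
mkdir -p pics; ls; cat > h.py <<'E'
import numpy as np, cv2
from bench import ctrl
def snap(n, f):
    im,d=ctrl.get_image(n); cv2.imwrite(f'pics/{f}.png',im[:,:,::-1]); np.savez(f'pics/{f}.npz',im=im,d=d); return im,d
def cam(n):
    p=ctrl.camera_params(n)
    K=np.array(p['intrinsics'])
    if n=='wrist':
        s=ctrl.get_state(); T=np.eye(4);T[:3,:3]=cv2.Rodrigues(np.array(s['tool_rot'],float))[0];T[:3,3]=s['position']
        W=T@np.array(p['hand_eye']); return K,W
    W=np.eye(4);R=cv2.Rodrigues(np.array(p['rvec'],float))[0]
    W[:3,:3]=R.T;W[:3,3]=-R.T@np.array(p['tvec']).ravel(); return K,W
def dep(KW,u,v,z):
    K,W=KW; u,v,z=map(np.asarray,(u,v,z))
    P=np.stack([(u-K[0,2])/K[0,0]*z,(v-K[1,2])/K[1,1]*z,z],-1)
    return P@W[:3,:3].T+W[:3,3]
def ray(KW,u,v,h):
    K,W=KW; d=W[:3,:3]@np.array([(u-K[0,2])/K[0,0],(v-K[1,2])/K[1,1],1]); o=W[:3,3]
    return o+d*(h-o[2])/d[2]
E
python3 - <<'E'
from h import *
print(ctrl.get_state(), ctrl.tcp_to_grasp)
for n in('top','side'):
    snap(n,n+'0'); print(n,cam(n))
E
```

```text
pics
{'time': 0.0, 'joint_positions': array([-1.21491013,  0.32185084, -0.07007676,  1.45166356,  0.02259533,
        1.3707501 , -0.05694988]), 'qd': array([-4.13681518e-04,  2.10109860e-03, -1.31684296e-03,  1.05636816e-03,
       -5.16243238e-05, -1.04701226e-03,  4.66015049e-04]), 'joint_torque': array([-2.96772059e-04, -4.91269076e+01, -4.03943919e-01, -3.12532103e+01,
       -6.37527765e-02,  4.36415698e-02,  1.59732731e-04]), 'position': array([0.21773146, 0.6118827 , 0.22144908]), 'tool_rot': array([-5.34271419e-01, -3.09559577e+00,  2.93885418e-03]), 'ft_force': array([-0.15457123,  0.16687209, -1.01402548]), 'torque': array([ 0.02519962,  0.04284957, -0.02264922]), 'grip_force': 0.0, 'grip_width': 1.0021774729052733} -0.0187
top (array([[509.63529206,   0.        , 270.25442619],
       [  0.        , 509.63529206, 212.99565338],
       [  0.        ,   0.        ,   1.        ]]), array([[-1.85022922e-02, -9.91499180e-01,  1.28790684e-01,
         2.90237239e-01],
       [-9.99828712e-01,  1.84074227e-02, -1.92699059e-03,
        -6.73251893e-02],
       [-4.60094979e-04, -1.28804278e-01, -9.91669928e-01,
         1.60286036e+00],
       [ 0.00000000e+00,  0.00000000e+00,  0.00000000e+00,
         1.00000000e+00]]))
side (array([[509.37215185,   0.        , 269.91917825],
       [  0.        , 509.37215185, 204.18529865],
       [  0.        ,   0.        ,   1.        ]]), array([[ 0.78652241, -0.34882165,  0.50961353, -0.30182139],
       [-0.61748519, -0.43120998,  0.65785256, -1.10724719],
       [-0.00972277, -0.83209459, -0.55454851,  0.90132581],
       [ 0.        ,  0.        ,  0.        ,  1.        ]]))
```

View pics/top0.png

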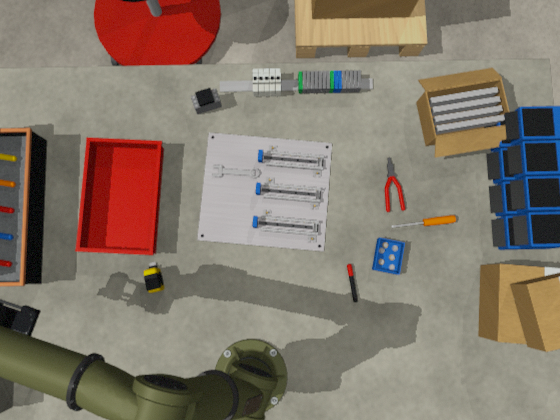

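View pics/side0.png

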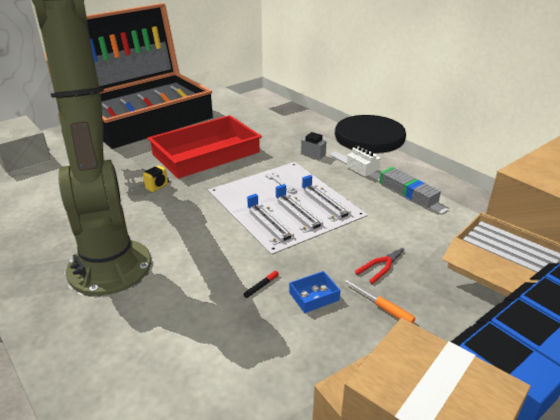

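The top view shows the plate around (265,190), with blue catches at (260,156), (258,189) and (253,222). The wrench is at (235,172), the red bin at (120,196) and the tape at (152,279). The side view shows the three catches at (252,201), (281,191) and (307,182).

```bash
python3 - <<'E'
from h import *
def load(f): a=np.load(f'pics/{f}.npz'); return a['im'],a['d']
C={n:cam(n) for n in('top','side')}
blobs={}
for n,box in(('top',(200,100,345,260)),('side',(200,150,370,260))):
    im,d=load(n+'0'); h=cv2.cvtColor(im,cv2.COLOR_RGB2HSV)
    m=cv2.inRange(h,(100,120,60),(125,255,255)); b=np.zeros_like(m); x0,y0,x1,y1=box; b[y0:y1,x0:x1]=m[y0:y1,x0:x1]
    k,l,st,ce=cv2.connectedComponentsWithStats(b)
    for i in range(1,k):
        if st[i,4]<15: continue
        v,u=np.nonzero(l==i); z=d[v,u]; P=dep(C[n],u,v,z)
        t=P[P[:,2]>np.percentile(P[:,2],90)-.006]
        print(n,st[i],ce[i].round(1),'zmax',np.percentile(P[:,2],[50,90,98]).round(4),'top min/max',np.percentile(t,3,axis=0).round(4),np.percentile(t,97,axis=0).round(4))
im,d=load('top0'); h=cv2.cvtColor(im,cv2.COLOR_RGB2HSV)
# plate
m=cv2.inRange(im,(170,170,170),(255,255,255)); b=np.zeros_like(m); b[120:260,190:345]=m[120:260,190:345]
b=cv2.morphologyEx(b,cv2.MORPH_CLOSE,np.ones((25,25)))
b=cv2.morphologyEx(b,cv2.MORPH_OPEN,np.ones((9,9)))
c=max(cv2.findContours(b,0,2)[0],key=cv2.contourArea); r=cv2.minAreaRect(c);bp=cv2.boxPoints(r)
Q=np.array([ray(C['top'],u,v,.004) for u,v in bp]); print('plate',Q.round(4),Q.mean(0),np.linalg.norm(np.diff(Q,axis=0),axis=1), np.degrees(np.arctan2(*(Q[1]-Q[0])[1::-1])),np.degrees(np.arctan2(*(Q[2]-Q[1])[1::-1])))
# bin
m=cv2.inRange(h,(0,150,60),(8,255,255))|cv2.inRange(h,(172,150,60),(180,255,255)); b=np.zeros_like(m); b[120:262,70:175]=m[120:262,70:175]
b=cv2.morphologyEx(b,cv2.MORPH_CLOSE,np.ones((15,15)))
c=max(cv2.findContours(b,0,2)[0],key=cv2.contourArea); bp=cv2.boxPoints(cv2.minAreaRect(c))
v,u=np.nonzero(b); P=dep(C['top'],u,v,d[v,u]); print('binz',np.percentile(P[:,2],[1,30,50,95,99]))
Q=np.array([ray(C['top'],u,v,.07) for u,v in bp]); print('bin',bp,Q.round(4),Q.mean(0),np.linalg.norm(np.diff(Q,axis=0),axis=1))
R=P[(P[:,2]>.06)]; print('rim rect',cv2.minAreaRect(R[:,:2].astype(np.float32)))
v,u=np.mgrid[130:255,195:340];P=dep(C['top'],u.ravel(),v.ravel(),d[v,u].ravel());print('platez',np.percentile(P[:,2],[10,30,50]))
E
```

```text
top [258 150   5  12  48] [259.9 155.5] zmax [0.048  0.0535 0.1498] top min/max [ 0.5681 -0.0529  0.0478] [ 0.6892 -0.0355  0.4435]
top [256 183   5  12  49] [257.7 188.3] zmax [0.0489 0.0536 0.0549] top min/max [ 0.5575 -0.0402  0.0481] [ 0.5857 -0.0276  0.0552]
top [253 216   5  12  47] [254.6 221.4] zmax [0.0494 0.0547 0.0563] top min/max [ 0.4545 -0.0294  0.049 ] [ 0.4811 -0.017   0.0564]
side [303 175   9  13  92] [306.9 180.8] zmax [0.0352 0.0488 0.0514] top min/max [ 0.6593 -0.0555  0.0438] [ 0.6898 -0.0377  0.0519]
side [276 184  10  14 108] [280.5 190.2] zmax [0.0372 0.0492 0.0515] top min/max [ 0.5545 -0.0464  0.0436] [ 0.5867 -0.0251  0.0523]
side [248 194  10  14 107] [252.3 199.9] zmax [0.0374 0.0496 0.051 ] top min/max [ 0.4472 -0.0339  0.0444] [ 0.4823 -0.0173  0.0515]
plate [[ 0.4159  0.1595  0.004 ]
 [ 0.7634  0.1321  0.004 ]
 [ 0.723  -0.2725  0.004 ]
 [ 0.3775 -0.2342  0.004 ]] [ 0.56996415 -0.05378146  0.004     ] [0.34857543 0.40660854 0.34760951] -4.5203191500075 -95.70799156198812
binz [-0.00479796  0.00273112  0.00544126  0.07022993  0.07473251]
bin [[ 74.88823  250.45291 ]
 [ 83.764694 135.0588  ]
 [163.59999  141.19998 ]
 [154.72353  256.5941  ]] [[0.3867 0.5187 0.07  ]
 [0.7432 0.5023 0.07  ]
 [0.7191 0.255  0.07  ]
 [0.3639 0.2787 0.07  ]] [0.5532323  0.38868776 0.07      ] [0.35687826 0.24841411 0.35600372]
rim rect ((0.5249612331390381, 0.21119651198387146), (0.626775324344635, 0.37125658988952637), 80.51695251464844)
platez [-0.00314232  0.00033411  0.00288428]
```

step_arm:
  targets:
    - [1.24,-3.18,-0.5,0,0,-3.8,1]
    - [1.24,-3.18,-0.5,0,0,-3.8,1]
    - [1.24,-3.18,-0.5,0,0,-3.8,1]
    - [1.24,-3.18,-0.5,0,0,-3.8,1]
    - [1.24,-3.18,-0.5,0,0,-3.8,1]
  force: 8

```text
time: 0.52
position: [0.2801, 0.4515, 0.1968]
tool_rot: [-1.042, -2.963, 0.001]
ft_force: [1.0, 0.7, 0.3]
grip_width: 1.004
grip_force: 0.0
```

step_arm:
  targets:
    - [1.24,-3.18,-0.5,0,0,-3.8,1]
    - [1.24,-3.18,-0.5,0,0,-3.8,1]
    - [1.24,-3.18,-0.5,0,0,-3.8,1]
    - [1.24,-3.18,-0.5,0,0,-3.8,1]
    - [1.24,-3.18,-0.5,0,0,-3.8,1]

```text
time: 0.93
position: [0.342, 0.2926, 0.1721]
tool_rot: [-1.517, -2.751, 0.0]
ft_force: [0.7, -0.0, 0.4]
grip_width: 1.003
grip_force: 0.0
```

step_arm:
  targets:
    - [1.24,-3.18,-0.5,0,0,-3.8,1]
    - [1.24,-3.18,-0.5,0,0,-3.8,1]
    - [1.24,-3.18,-0.5,0,0,-3.8,1]
    - [1.24,-3.18,-0.5,0,0,-3.8,1]
    - [1.24,-3.18,-0.5,0,0,-3.8,1]

```text
time: 1.35
position: [0.4039, 0.1337, 0.1472]
tool_rot: [-1.95, -2.463, -0.0]
ft_force: [0.7, -0.5, -0.1]
grip_width: 1.0
grip_force: 0.0
```

step_arm:
  targets:
    - [1.24,-3.18,0,0,0,-3.8,1]
    - [1.24,-3.18,0,0,0,-3.8,1]
    - [1.24,-3.18,0,0,0,-3.8,1]
    - [1.24,-3.18,0,0,0,-3.8,1]
    - [0,0,0,0,0,0,1]

```text
time: 1.77
position: [0.4551, 0.0011, 0.1479]
tool_rot: [2.266, 2.171, -0.001]
ft_force: [-0.5, -0.0, 0.3]
grip_width: 0.999
grip_force: 0.0
```

```bash
python3 - <<'E'
from h import *
KW=cam('wrist'); im,d=snap('wrist','w0'); print(KW[1].round(3))
h=cv2.cvtColor(im,cv2.COLOR_RGB2HSV); m=cv2.inRange(h,(100,120,60),(125,255,255))
k,l,st,ce=cv2.connectedComponentsWithStats(m)
for i in range(1,k):
    if st[i,4]<100: continue
    v,u=np.nonzero(l==i);P=dep(KW,u,v,d[v,u]);zt=np.percentile(P[:,2],95)
    t=P[abs(P[:,2]-zt)<.004]; r=cv2.minAreaRect(t[:,:2].astype(np.float32)); print(st[i],zt,r)
E
```

```text
[[ 0.999 -0.042 -0.009  0.458]
 [-0.043 -0.968 -0.247  0.068]
 [ 0.001  0.247 -0.969  0.31 ]
 [ 0.     0.     0.     1.   ]]
[274 216  36  25 723] 0.05217247290623402 ((0.4689144194126129, -0.019798919558525085), (0.01444814819842577, 0.03347577154636383), 84.2943344116211)
[373 222  48  26 864] 0.051999348192946104 ((0.572742760181427, -0.03069010190665722), (0.01388957817107439, 0.03403797745704651), 84.54513549804688)
[470 225  41   7 168] 0.0334881993354816 ((0.6742373108863831, -0.03190438821911812), (0.002164865378290415, 0.026031864807009697), 89.81501007080078)
```

View pics/w0.png

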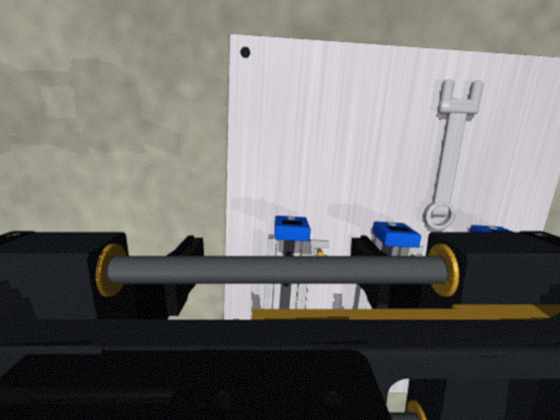

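The wrist view shows the near catch at (292,228), the mid at (397,234), the far catch partly hidden at (490,230), and the wrench ring at (438,213). All are consistent with the fixed views, with catch tops at about 52 mm.

step_arm:
  targets:
    - [1.34,-2.2,-2,0,0,-3,0.8]
    - [0,0,-3,0,0,0,0.8]
    - [0,0,-3,0,0,0,0.8]
    - [0,0,-3,0,0,0,0.8]
    - [0,0,-1,0,0,0,0.7]
  force: 8

```text
time: 2.23
position: [0.4632, -0.0129, 0.0237]
tool_rot: [-2.307, -2.126, 0.009]
ft_force: [-1.2, 0.4, -0.3]
grip_width: 0.783
grip_force: 0.0
```

step_arm:
  targets:
    - [0,0,0,0,0,0,0.25]
    - [0,0,0,0,0,0,0.25]
    - [0,0,0,0,0,0,0.25]
    - [0,0,0,0,0,0,0.25]
    - [0,0,0,0,0,0,0.25]

```text
time: 2.65
position: [0.4682, -0.0134, 0.0291]
tool_rot: [2.311, 2.126, 0.004]
ft_force: [-0.2, 0.1, 1.0]
grip_width: 0.432
grip_force: 0.0
```

step_arm:
  targets:
    - [0,-0.7,0,0,0,0,0.43]
    - [0,0,0,0,0,0,0.25]
    - [0,0,0,0,0,0,0.25]
    - [0,0,0,0,0,0,0.25]
    - [0,0,0,0,0,0,0.25]

```text
time: 3.07
position: [0.468, -0.0211, 0.0283]
tool_rot: [2.312, 2.125, 0.002]
ft_force: [0.4, -1.7, 6.2]
grip_width: 0.388
grip_force: 8.0
```

step_arm:
  targets:
    - [0.04,0.4,0,0,0,0,0.25]
    - [0.08,0.8,0,0,0,0,0.25]
    - [0.08,0.8,0,0,0,0,0.25]
    - [0.08,0.8,0,0,0,0,0.25]
    - [0.08,0.8,0,0,0,0,0.25]

```text
time: 3.48
position: [0.4715, 0.0154, 0.0283]
tool_rot: [2.312, 2.126, 0.002]
ft_force: [0.2, -1.5, 5.8]
grip_width: 0.392
grip_force: 8.0
```

step_arm:
  targets:
    - [0.08,0.8,0,0,0,0,0.25]
    - [0.08,0.8,0,0,0,0,0.25]
    - [0.08,0.8,0,0,0,0,0.25]
    - [0.08,0.8,0,0,0,0,0.25]
    - [0.08,0.8,0,0,0,0,0.25]

```text
time: 3.9
position: [0.4749, 0.0557, 0.0277]
tool_rot: [2.312, 2.127, 0.001]
ft_force: [1.1, -0.9, 3.9]
grip_width: 0.393
grip_force: 8.0
```

step_arm:
  targets:
    - [0.08,0.8,0,0,0,0,0.25]
    - [0.08,0.8,0,0,0,0,0.25]
    - [0.08,0.8,0,0,0,0,0.25]
    - [0.08,0.8,0,0,0,0,0.25]
    - [0.08,0.8,0,0,0,0,0.25]

```text
time: 4.32
position: [0.4776, 0.094, 0.0269]
tool_rot: [2.311, 2.126, -0.006]
ft_force: [1.7, -11.7, -0.3]
grip_width: 0.391
grip_force: 8.0
```

step_arm:
  targets:
    - [0.02,0.2,0,0,0,0,0.25]
    - [0.02,0.2,0,0,0,0,0.25]
    - [0.02,0.2,0,0,0,0,0.25]
    - [0,0,0,0,0,0,0.25]
    - [0,0,0,0,0,0,0.25]

```text
time: 4.73
position: [0.4779, 0.0977, 0.0264]
tool_rot: [2.313, 2.123, -0.009]
ft_force: [0.5, -8.5, -0.2]
grip_width: 0.393
grip_force: 8.0
```

step_arm:
  targets:
    - [0,0,0,0,0,0,0.7]
    - [0,0,0,0,0,0,0.7]
    - [0,0,0,0,0,0,0.7]
    - [0,0,0,0,0,0,0.7]
    - [0,0,4,0,0,0,0.7]

```text
time: 5.15
position: [0.473, 0.1004, 0.0616]
tool_rot: [-2.307, -2.125, 0.021]
ft_force: [-0.4, 0.7, 0.4]
grip_width: 0.657
grip_force: 0.0
```

step_arm:
  targets:
    - [1.9,-2.64,0.5,0,0,-0.6,0.7]
    - [1.9,-2.64,0,0,0,0,0.7]
    - [1.9,-2.64,0,0,0,0,0.7]
    - [1.9,-2.64,0,0,0,0,0.7]
    - [1.9,-2.64,0,0,0,0,0.7]

```text
time: 5.57
position: [0.5748, -0.031, 0.0727]
tool_rot: [-2.322, -2.116, -0.001]
ft_force: [-0.0, 0.2, -0.2]
grip_width: 0.702
grip_force: 0.0
```

step_arm:
  targets:
    - [0,0,0,0,0,0,0.7]
    - [0,0,0,0,0,0,0.7]
    - [0,0,0,0,0,0,0.7]
    - [0,0,0,0,0,0,0.7]
    - [0,0,0,0,0,0,0.7]

```text
time: 5.98
position: [0.5736, -0.0289, 0.0725]
tool_rot: [-2.32, -2.117, -0.001]
ft_force: [0.5, 0.2, -0.3]
grip_width: 0.699
grip_force: 0.0
```

step_arm:
  targets:
    - [0,-0.2,-2.2,0,0,0,0.7]
    - [0,0,-2.1,0,0,0,0.6]
    - [0,0,0,0,0,0,0.5]
    - [0,0,0,0,0,0,0.45]
    - [0,0,0,0,0,0,0.45]

```text
time: 6.4
position: [0.5746, -0.0322, 0.0305]
tool_rot: [2.322, 2.115, 0.001]
ft_force: [0.0, 0.2, 1.0]
grip_width: 0.498
grip_force: 0.0
```

step_arm:
  targets:
    - [0,0,0,0,0,0,0.25]
    - [0,0,0,0,0,0,0.25]
    - [0,0,0,0,0,0,0.25]
    - [0,0,0,0,0,0,0.25]
    - [0.04,0.4,0,0,0,0,0.25]

```text
time: 6.82
position: [0.5749, -0.0301, 0.0308]
tool_rot: [2.324, 2.112, 0.001]
ft_force: [-1.3, -2.0, 5.4]
grip_width: 0.39
grip_force: 8.0
```

step_arm:
  targets:
    - [0.08,0.8,0,0,0,0,0.25]
    - [0.08,0.8,0,0,0,0,0.25]
    - [0.08,0.8,0,0,0,0,0.25]
    - [0.08,0.8,0,0,0,0,0.25]
    - [0.08,0.8,0,0,0,0,0.25]

```text
time: 7.23
position: [0.5796, 0.0107, 0.0305]
tool_rot: [2.322, 2.112, 0.002]
ft_force: [-0.9, -2.0, 2.9]
grip_width: 0.389
grip_force: 8.0
```

step_arm:
  targets:
    - [0.05,0.5,0,0,0,0,0.25]
    - [0.05,0.5,0,0,0,0,0.25]
    - [0.05,0.5,0,0,0,0,0.25]
    - [0.05,0.5,0,0,0,0,0.25]
    - [0.05,0.5,0,0,0,0,0.25]

```text
time: 7.65
position: [0.5806, 0.0317, 0.029]
tool_rot: [2.325, 2.108, -0.006]
ft_force: [-0.9, -0.7, 0.7]
grip_width: 0.341
grip_force: 0.0
```

step_arm:
  targets:
    - [0,0,0,0,0,0,0.7]
    - [0,0,0,0,0,0,0.7]
    - [0,0,0,0,0,0,0.7]
    - [0,0,2,0,0,0,0.7]
    - [0,0,4,0,0,0,0.7]

```text
time: 8.07
position: [0.5768, 0.0365, 0.0855]
tool_rot: [-2.319, -2.112, 0.014]
ft_force: [0.1, -0.6, 0.7]
grip_width: 0.631
grip_force: 0.0
```

```bash
cat >> h.py <<'E'
def blue(f):
    s=ctrl.get_state(); KW=cam('wrist'); im,d=snap('wrist',f)
    h=cv2.cvtColor(im,cv2.COLOR_RGB2HSV); m=cv2.inRange(h,(100,120,60),(125,255,255))
    k,l,st,ce=cv2.connectedComponentsWithStats(m)
    for i in range(1,k):
        if st[i,4]<100: continue
        v,u=np.nonzero(l==i);P=dep(KW,u,v,d[v,u]);zt=np.percentile(P[:,2],95)
        t=P[abs(P[:,2]-zt)<.004]; r=cv2.minAreaRect(t[:,:2].astype(np.float32)); print(st[i],zt.round(4),np.round(r[0],4),np.round(r[1],4),r[2])
def bluetop(f):
    KW=cam('top'); im,d=snap('top',f); h=cv2.cvtColor(im,cv2.COLOR_RGB2HSV); m=cv2.inRange(h,(100,120,60),(125,255,255)); m[:100]=0;m[260:]=0;m[:,:170]=0;m[:,345:]=0
    k,l,st,ce=cv2.connectedComponentsWithStats(m)
    for i in range(1,k):
        if st[i,4]>15: print('top',st[i],ray(KW,*ce[i],.05).round(4))
E
python3 -c "
from h import *
print(ctrl.get_state()['position']);blue('w1');bluetop('top1')"
```

```text
[0.57683067 0.03648788 0.08547099]
[  99  155   71   24 1323] 0.0523 [0.4789 0.093 ] [0.0136 0.0341] 84.60675048828125
[262 240  44  17 465] 0.049 [0.5801 0.0189] [0.0014 0.0319] 83.08151245117188
top [258 150   5  12  47] [ 0.6731 -0.0413  0.05  ]
top [243 181   4  12  38] [0.5787 0.0078 0.05  ]
```

```bash
python3 -c "
from h import *
print(ctrl.get_state()['position'],np.abs(ctrl.get_state()['qd']).max());blue('w2');blue('w3')"
```

```text
[0.5852197  0.03662747 0.09517111] 0.054714562191147
[  93  156   69   23 1219] 0.0523 [0.4784 0.0925] [0.0141 0.0341] 86.0772476196289
[250 238  44  19 582] 0.1789 [0.5863 0.0699] [0.001  0.0122] 84.8776626586914
[  94  156   69   24 1247] 0.0523 [0.4787 0.0928] [0.0139 0.0341] 84.66024017333984
[253 238  42  19 553] 0.1766 [0.5857 0.0701] [0.0007 0.012 ] 85.9429702758789
```

step_arm:
  targets:
    - [2.3,-1.9,0,0,0,0,0.7]
    - [2.3,-1.9,0,0,0,0,0.7]
    - [2.3,-1.9,0,0,0,0,0.7]
    - [2.3,-1.9,-1,0,0,0,0.7]
    - [0,0,-1,0,0,0,0.7]

```text
time: 8.68
position: [0.6757, -0.0457, 0.0684]
tool_rot: [2.324, 2.106, -0.002]
ft_force: [-1.2, -0.3, 0.2]
grip_width: 0.701
grip_force: 0.0
```

step_arm:
  targets:
    - [0,0,0,0,0,0,0.7]
    - [0,0,0,0,0,0,0.7]
    - [0,0,0,0,0,0,0.7]
    - [0,0,0,0,0,0,0.7]
    - [0,0,0,0,0,0,0.7]

```text
time: 9.1
position: [0.673, -0.0385, 0.0703]
tool_rot: [2.322, 2.116, 0.002]
ft_force: [0.6, 0.5, -0.3]
grip_width: 0.701
grip_force: 0.0
```

```bash
python3 -c "
from h import *
print(ctrl.get_state()['position'],np.abs(ctrl.get_state()['qd']).max());blue('w4');bluetop('top2')"
```

```text
[ 0.67296849 -0.03854663  0.07030428] 0.005024505244723965
[  94  164   76   28 1647] 0.0522 [0.5798 0.0118] [0.0141 0.0342] 83.44544219970703
[ 259  218   51   35 1441] 0.0522 [ 0.6782 -0.0392] [0.0139 0.0335] 84.30178833007812
```

step_arm:
  targets:
    - [0.4,-0.2,-2.1,0,0,0,0.7]
    - [0,0,-2,0,0,0,0.6]
    - [0,0,0,0,0,0,0.5]
    - [0,0,0,0,0,0,0.45]
    - [0,0,0,0,0,0,0.45]

```text
time: 9.62
position: [0.6775, -0.0418, 0.0297]
tool_rot: [2.323, 2.114, 0.001]
ft_force: [-0.9, 0.7, -0.2]
grip_width: 0.499
grip_force: 0.0
```

step_arm:
  targets:
    - [0,0,0,0,0,0,0.25]
    - [0,0,0,0,0,0,0.25]
    - [0,0,0,0,0,0,0.25]
    - [0,0,0,0,0,0,0.25]
    - [0.04,0.4,0,0,0,0,0.25]

```text
time: 10.03
position: [0.6782, -0.0395, 0.0301]
tool_rot: [2.323, 2.111, 0.001]
ft_force: [-0.3, -1.3, 5.9]
grip_width: 0.389
grip_force: 8.0
```

step_arm:
  targets:
    - [0.08,0.8,0,0,0,0,0.25]
    - [0.08,0.8,0,0,0,0,0.25]
    - [0.08,0.8,0,0,0,0,0.25]
    - [0.08,0.8,0,0,0,0,0.25]
    - [0.08,0.8,0,0,0,0,0.25]

```text
time: 10.45
position: [0.6826, 0.0016, 0.03]
tool_rot: [2.322, 2.112, 0.002]
ft_force: [-0.6, -1.9, 6.1]
grip_width: 0.39
grip_force: 8.0
```

step_arm:
  targets:
    - [0.08,0.8,0,0,0,0,0.25]
    - [0.08,0.8,0,0,0,0,0.25]
    - [0.08,0.8,0,0,0,0,0.25]
    - [0.08,0.8,0,0,0,0,0.25]
    - [0.08,0.8,0,0,0,0,0.25]

```text
time: 10.87
position: [0.6862, 0.0424, 0.0291]
tool_rot: [2.322, 2.114, 0.001]
ft_force: [0.1, -1.5, 3.8]
grip_width: 0.392
grip_force: 8.0
```

Both this one and the near slide run well past 75 mm. I'll finish the pull slowly.

step_arm:
  targets:
    - [0.06,0.6,0,0,0,0,0.25]
    - [0.06,0.6,0,0,0,0,0.25]
    - [0.06,0.6,0,0,0,0,0.25]
    - [0.06,0.6,0,0,0,0,0.25]
    - [0.03,0.3,0,0,0,0,0.25]

```text
time: 11.28
position: [0.6876, 0.069, 0.0281]
tool_rot: [2.322, 2.115, -0.003]
ft_force: [0.6, -5.8, 2.1]
grip_width: 0.392
grip_force: 8.0
```

step_arm:
  targets:
    - [0.02,0.2,0,0,0,0,0.25]
    - [0.02,0.2,0,0,0,0,0.25]
    - [0.02,0.2,0,0,0,0,0.25]
    - [0.02,0.2,0,0,0,0,0.25]
    - [0.02,0.2,0,0,0,0,0.25]

```text
time: 11.7
position: [0.6881, 0.0717, 0.0274]
tool_rot: [2.325, 2.106, -0.012]
ft_force: [0.1, -10.0, 0.2]
grip_width: 0.387
grip_force: 8.0
```

step_arm:
  targets:
    - [0.02,0.2,0,0,0,0,0.25]
    - [0.02,0.2,0,0,0,0,0.25]
    - [0,0,0,0,0,0,0.25]
    - [0,0,0,0,0,0,0.25]
    - [0,0,0,0,0,0,0.25]

```text
time: 12.12
position: [0.6885, 0.0765, 0.0274]
tool_rot: [2.325, 2.107, -0.011]
ft_force: [0.5, -9.8, 0.8]
grip_width: 0.392
grip_force: 8.0
```

step_arm:
  targets:
    - [0,0,0,0,0,0,0.7]
    - [0,0,0,0,0,0,0.7]
    - [0,0,0,0,0,0,0.7]
    - [0,0,2,0,0,0,0.8]
    - [0,0,4,0,0,0,1]

```text
time: 12.53
position: [0.6846, 0.0849, 0.0828]
tool_rot: [-2.316, -2.112, 0.015]
ft_force: [0.5, 0.8, -0.9]
grip_width: 0.683
grip_force: 0.0
```

step_arm:
  targets:
    - [-2,-3,3,0,0,0,1]
    - [-2,-3,3,0,0,0,1]
    - [-1,-3,3,0,0,0,1]
    - [-1,-3,2,0,0,0,1]
    - [0,0,0,0,0,0,1]

```text
time: 12.95
position: [0.6347, -0.0372, 0.1966]
tool_rot: [2.328, 2.1, 0.006]
ft_force: [0.9, -2.1, -0.4]
grip_width: 0.981
grip_force: 0.0
```

step_arm:
  targets:
    - [-1,-3,0,0,0,0,1]
    - [-1,-3,0,0,0,0,1]
    - [-1,-2,0,0,0,0,1]
    - [0,0,0,0,0,0,1]
    - [0,0,0,0,0,0,1]

```text
time: 13.37
position: [0.6038, -0.1093, 0.1905]
tool_rot: [-2.325, -2.111, -0.001]
ft_force: [0.2, 0.7, -0.6]
grip_width: 1.002
grip_force: 0.0
```

```bash
python3 -c "
from h import *
print(ctrl.get_state()['position'],np.abs(ctrl.get_state()['qd']).max());blue('w5');bluetop('top3');snap('side','side3')
im=np.load('pics/top0.npz')['im'];KW=cam('top');h=cv2.cvtColor(im,cv2.COLOR_RGB2HSV); m=cv2.inRange(h,(100,120,60),(125,255,255)); m[:100]=0;m[260:]=0;m[:,:170]=0;m[:,345:]=0
k,l,st,ce=cv2.connectedComponentsWithStats(m)
for i in range(1,k): print('home',st[i],ray(KW,*ce[i],.05).round(4))
a=cv2.resize(cv2.imread('pics/w5.png'),(400,300));b=cv2.resize(cv2.imread('pics/side3.png')[130:270,180:400],(400,300));cv2.imwrite('pics/v3.png',np.hstack([a,b]))"
```

```text
[ 0.60381557 -0.10928219  0.19049026] 0.04276823079184751
[100   0  53  23 915] 0.0521 [0.4779 0.0883] [0.0068 0.0335] 84.8172836303711
[326   0  43  26 891] 0.0521 [0.6873 0.0672] [0.0088 0.0339] 83.7336196899414
[223  76  36  20 655] 0.0523 [0.5795 0.0114] [0.0136 0.032 ] 83.26136779785156
top [223 147   5  13  54] [0.6838 0.0679 0.05  ]
top [242 181   5  12  50] [0.5763 0.0096 0.05  ]
top [216 214   5  11  51] [0.4753 0.0901 0.05  ]
home [258 150   5  12  48] [ 0.6734 -0.0415  0.05  ]
home [256 183   5  12  49] [ 0.5697 -0.033   0.05  ]
home [253 216   5  12  47] [ 0.4667 -0.022   0.05  ]
```

View pics/v3.png

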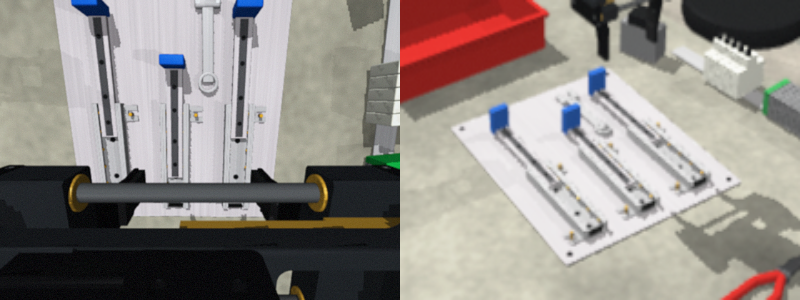

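The composite shows all three out: the near and far catches well forward, and the mid catch, at (172,60) on the left panel, well short. I'll check the actual extension against the channel ends.

```bash
python3 -c "
from h import *
a=cv2.imread('pics/w5.png')[0:240,90:390];cv2.imwrite('pics/v4.png',cv2.resize(a,None,fx=2.5,fy=2.5,interpolation=cv2.INTER_CUBIC))
"
```

```text
(no output)
```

View pics/v4.png

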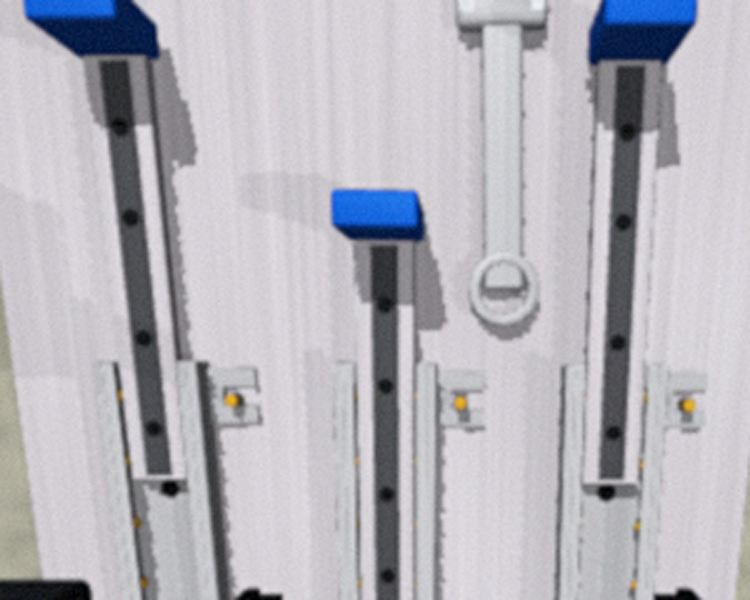

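```bash
python3 -c "
from h import *
KW=cam('wrist'); 
for u,v in((150,145.6),(244,145.6),(334.8,146.4)): print(ray(KW,u,v,.021).round(4))
print(ray(KW,(230)/2.5+90,400/2.5,.016),ray(KW,(460)/2.5+90,402/2.5,.016),ray(KW,(687)/2.5+90,405/2.5,.016))
print(ctrl.get_state()['position']); blue('w6')
"
```

```text
[ 0.47   -0.0355  0.021 ]
[ 0.5741 -0.045   0.021 ]
[ 0.6745 -0.055   0.021 ]
[ 0.5010896  -0.05458579  0.016     ] [ 0.60563286 -0.06503091  0.016     ] [ 0.7088658 -0.0758111  0.016    ]
[ 0.60490472 -0.10626034  0.19015358]
[ 100    0   53   26 1019] 0.052 [0.4783 0.0896] [0.0087 0.0332] 85.46228790283203
[ 326    0   43   29 1021] 0.0521 [0.6877 0.069 ] [0.0117 0.0342] 84.37369537353516
[223  79  36  20 638] 0.0523 [0.5797 0.0116] [0.0137 0.0321] 82.56306457519531
```

step_arm:
  targets:
    - [-1.9,-1.1,-1,0,0,-0.2,1]
    - [-1.9,-1,-2,0,0,0,1]
    - [0,0,-3,0,0,0,1]
    - [0,0,-3,0,0,0,1]
    - [0,0,-2,0,0,0,1]

```text
time: 13.98
position: [0.5654, -0.128, 0.078]
tool_rot: [-2.323, -2.111, 0.001]
ft_force: [-0.4, 0.8, -0.1]
grip_width: 0.998
grip_force: 0.0
```

step_arm:
  targets:
    - [0,0,0,0,0,0,1]
    - [0,0,0,0,0,0,1]
    - [0,0,0,0,0,0,1]
    - [0,0,0,0,0,0,1]
    - [0,0,0,0,0,0,1]

```text
time: 14.4
position: [0.5678, -0.1298, 0.0823]
tool_rot: [2.325, 2.11, 0.003]
ft_force: [0.5, -0.5, 1.0]
grip_width: 1.0
grip_force: 0.0
```

```bash
python3 -c "
from h import *
KW=cam('wrist');s=ctrl.get_state();print(s['position'],s['tool_rot'],s['joint_positions'].round(2));blue('w7')
im,d=np.load('pics/w7.npz').values()
bluetop('top4')
cv2.imwrite('pics/v5.png',im[:,:,::-1])"
```

```text
[ 0.56779031 -0.12980613  0.08225828] [2.32495813 2.10959649 0.00343201] [-0.37  0.33  0.65  1.81 -0.22  1.07  0.26]
[ 244    0   58   40 1985] 0.0522 [0.5793 0.0094] [0.0103 0.0334] 84.3449478149414
top [223 147   5  13  55] [0.6834 0.0678 0.05  ]
top [242 181   5  12  51] [0.5762 0.0095 0.05  ]
top [216 214   5  11  51] [0.4753 0.0901 0.05  ]
```

View pics/v5.png

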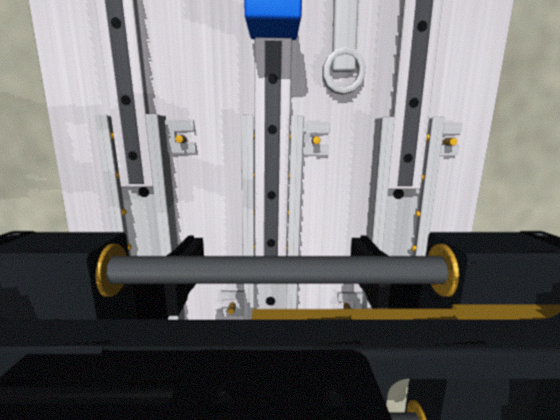

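The mid slide's channel, columns 245–300, sits centred between the fingers at columns 190–365. I'll descend and grip.

step_arm:
  targets:
    - [0,0.2,-2.5,0,0,-0.2,1]
    - [0,0,-2.5,0,0,0,1]
    - [0,0,-1.6,0,0,0,1]
    - [0,0,-0.8,0,0,0,1]
    - [0,0,0,0,0,0,0.9]
  force: 45

```text
time: 14.92
position: [0.566, -0.1277, 0.0059]
tool_rot: [-2.33, -2.106, 0.001]
ft_force: [0.0, 0.8, -0.3]
grip_width: 0.974
grip_force: 0.0
```

step_arm:
  targets:
    - [0,0,0,0,0,0,0.75]
    - [0,0,0,0,0,0,0.65]
    - [0,0,0,0,0,0,0.55]
    - [0,0,0,0,0,0,0.5]
    - [0,0,0,0,0,0,0.4]

```text
time: 15.33
position: [0.5667, -0.1278, 0.007]
tool_rot: [2.33, 2.106, 0.001]
ft_force: [-0.2, -0.1, 0.5]
grip_width: 0.635
grip_force: 0.0
```

step_arm:
  targets:
    - [0,0,0,0,0,0,0.4]
    - [0,0,0,0,0,0,0.4]
    - [0,0,0,0,0,0,0.4]
    - [0,0,0,0,0,0,0.4]
    - [0,0,0,0,0,0,0.4]

```text
time: 15.75
position: [0.5649, -0.1277, 0.0065]
tool_rot: [-2.329, -2.104, 0.003]
ft_force: [-5.1, 1.1, 5.1]
grip_width: 0.52
grip_force: 44.9
```

step_arm:
  targets:
    - [0,0,0.5,0,0,0,0.4]
    - [0,0,1,0,0,0,0.4]
    - [0,0,1,0,0,0,0.4]
    - [0,0,1.5,0,0,0,0.4]
    - [0,0,1.5,0,0,0,0.4]

```text
time: 16.17
position: [0.5666, -0.1276, 0.0625]
tool_rot: [2.33, 2.106, 0.0]
ft_force: [0.9, 0.6, -5.6]
grip_width: 0.521
grip_force: 44.9
```

step_arm:
  targets:
    - [0,0,2.5,0,0,0,0.4]
    - [0,0,2.5,0,0,0,0.4]
    - [0,0,2.5,0,0,0,0.4]
    - [0,0,2.5,0,0,0,0.4]
    - [0,0,1,0,0,0,0.4]

```text
time: 16.58
position: [0.5686, -0.1283, 0.1761]
tool_rot: [2.327, 2.103, 0.008]
ft_force: [0.6, -0.6, -4.6]
grip_width: 0.525
grip_force: 44.9
```

```bash
python3 - <<'E'
from h import *
s=ctrl.get_state();print(s['position'],s['tool_rot'],s['joint_positions'].round(2),s['ft_force'],s['torque'])
blue('w8'); KW=cam('top'); im,d=snap('top','top5'); h=cv2.cvtColor(im,cv2.COLOR_RGB2HSV)
# bin inner floor corners & rim
m=cv2.inRange(h,(0,150,40),(8,255,255))|cv2.inRange(h,(172,150,40),(180,255,255)); b=np.zeros_like(m); b[120:262,70:175]=m[120:262,70:175]
b=cv2.morphologyEx(b,cv2.MORPH_CLOSE,np.ones((15,15)))
v,u=np.nonzero(b);P=dep(KW,u,v,d[v,u])
f=P[abs(P[:,2]-.005)<.006]; f=f[(f[:,1]>.2)&(f[:,1]<.6)]
print('floor',cv2.minAreaRect(f[:,:2].astype(np.float32)),np.median(f[:,2]),np.percentile(f,[1,50,99],axis=0).round(3))
r=P[(abs(P[:,2]-.07)<.006)]; print('rim',cv2.minAreaRect(r[:,:2].astype(np.float32)),np.median(r[:,2]),np.percentile(r,[.5,50,99.5],axis=0).round(3))
cv2.imwrite('pics/v6.png',cv2.resize(im[120:270,60:350,::-1],None,fx=2.7,fy=2.7))
E
```

```text
[ 0.56863914 -0.12834912  0.17612741] [2.32724932 2.10290177 0.00811216] [-0.41  0.23  0.67  1.71 -0.15  1.24  0.2 ] [ 0.61399541 -0.60190608 -4.57669433] [-0.19544408 -0.08946667  0.01212138]
floor ((0.5526987910270691, 0.4070642590522766), (0.25371217727661133, 0.3427339494228363), 86.05400085449219) 0.0038958545305392 [[ 0.396  0.297 -0.001]
 [ 0.554  0.399  0.004]
 [ 0.72   0.5    0.011]]
rim ((0.5540554523468018, 0.3901486396789551), (0.23667535185813904, 0.3511810004711151), 86.07650756835938) 0.06853666088625343 [[0.375 0.264 0.064]
 [0.536 0.391 0.069]
 [0.733 0.515 0.075]]
```

View pics/v6.png

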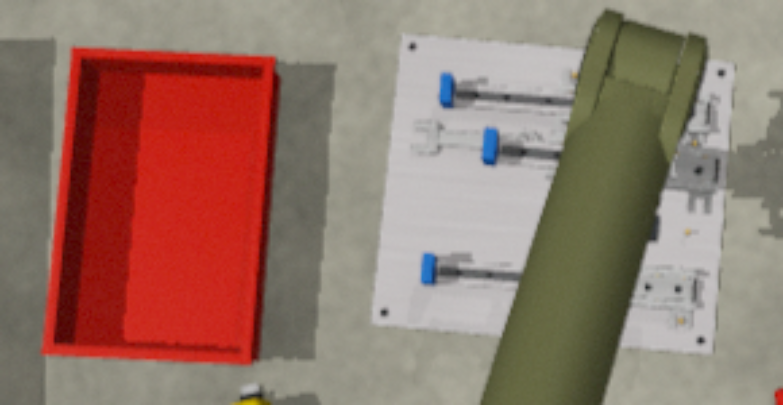

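The slide is off its studs, its blue catch at (490,146) and its stud at (690,232) now free. The bin rim is centred at (0.554, 0.390) with yaw about -4°. I'll carry it over with a quarter turn.

step_arm:
  targets:
    - [0,1.5,0,0,0,3,0.4]
    - [0,2.9,0,0,0,5.1,0.4]
    - [-0.05,2.9,0,0,0,5.1,0.4]
    - [-0.05,2.9,0,0,0,5.1,0.4]
    - [-0.05,2.9,0,0,0,5.1,0.4]

```text
time: 17.1
position: [0.5632, 0.0054, 0.1692]
tool_rot: [-1.846, -2.539, 0.004]
ft_force: [0.4, -0.4, -5.5]
grip_width: 0.524
grip_force: 44.9
```

step_arm:
  targets:
    - [-0.05,2.9,0,0,0,5.1,0.4]
    - [-0.05,2.9,0,0,0,5.1,0.4]
    - [-0.05,2.9,0,0,0,5.1,0.4]
    - [-0.05,2.9,0,0,0,5.1,0.4]
    - [-0.05,2.9,0,0,0,5.1,0.4]

```text
time: 17.52
position: [0.5605, 0.1502, 0.169]
tool_rot: [-1.239, -2.883, 0.004]
ft_force: [0.2, -0.5, -5.1]
grip_width: 0.524
grip_force: 44.9
```

step_arm:
  targets:
    - [-0.05,2.9,0,0,0,5.1,0.4]
    - [-0.05,2.9,0,0,0,5.1,0.4]
    - [-0.05,2.9,0,0,0,5.1,0.4]
    - [-0.05,2.9,0,0,0,5.1,0.4]
    - [-0.05,2.9,0,0,0,5.1,0.4]

```text
time: 17.93
position: [0.5579, 0.2949, 0.1687]
tool_rot: [-0.572, -3.085, 0.004]
ft_force: [0.1, -0.7, -5.0]
grip_width: 0.524
grip_force: 44.9
```

step_arm:
  targets:
    - [-0.05,2.9,0,0,0,5.1,0.4]
    - [-0.05,2.9,0,0,0,5.1,0.4]
    - [0,2.5,0,0,0,4,0.4]
    - [0,1.2,0,0,0,3,0.4]
    - [0,0,0,0,0,0,0.4]

```text
time: 18.35
position: [0.555, 0.3937, 0.1678]
tool_rot: [-0.099, -3.135, -0.001]
ft_force: [-0.4, 0.1, -6.4]
grip_width: 0.521
grip_force: 44.9
```

```bash
python3 - <<'E'
from h import *
s=ctrl.get_state();r=s['tool_rot'];print(s['position'],np.degrees(2*np.arctan2(r[1],r[0]))-90,s['joint_positions'].round(2),s['ft_force'],s['qd'].round(3))
blue('w9');KW=cam('side'); im,d=snap('side','side9')
h=cv2.cvtColor(im,cv2.COLOR_RGB2HSV); m=cv2.inRange(h,(100,120,60),(125,255,255)); m[250:]=0;m[:,:100]=0
k,l,st,ce=cv2.connectedComponentsWithStats(m)
for i in range(1,k):
    if st[i,4]>30:
        v,u=np.nonzero(l==i);P=dep(KW,u,v,d[v,u]);print(st[i],np.median(P,0).round(4))
E
```

```text
[0.55502052 0.39369009 0.16780191] -273.6173667451976 [-0.8   0.42  0.2   1.44 -0.09  1.3   0.91] [-0.35359982  0.14958168 -6.3572442 ] [ 0.023 -0.028  0.049  0.036  0.029  0.021 -0.052]
[126 102   8   9  41] [0.4399 0.7802 0.0917]
[162 107   9  15  94] [0.4141 0.3904 0.1897]
[284 162   9  12  88] [0.6836 0.0621 0.0368]
[229 179  10  13  97] [0.4721 0.0843 0.0363]
[405 180  19  19 138] [ 0.8954 -0.2937  0.042 ]
```

step_arm:
  targets:
    - [0.4,-0.3,-2,0,0,0,0.4]
    - [0,0,-3,0,0,0,0.4]
    - [0,0,-3,0,0,0,0.4]
    - [0,0,-3,0,0,0,0.4]
    - [0,0,-2,0,0,0,0.4]

```text
time: 18.87
position: [0.5613, 0.3817, 0.0371]
tool_rot: [-0.119, -3.135, 0.007]
ft_force: [-0.9, -0.0, -5.8]
grip_width: 0.526
grip_force: 44.9
```

step_arm:
  targets:
    - [0,0,-0.8,0,0,0,0.4]
    - [0,0,-0.5,0,0,0,0.4]
    - [0,0,-0.3,0,0,0,0.4]
    - [0,0,0,0,0,0,0.4]
    - [0,0,0,0,0,0,0.4]

```text
time: 19.28
position: [0.564, 0.3857, 0.0273]
tool_rot: [0.115, 3.137, 0.003]
ft_force: [0.5, 0.5, -4.5]
grip_width: 0.524
grip_force: 44.9
```

step_arm:
  targets:
    - [-0.4,0.4,-0.3,0,0,0,0.4]
    - [0,0,-0.4,0,0,0,0.4]
    - [0,0,-0.4,0,0,0,0.4]
    - [0,0,-0.2,0,0,0,0.4]
    - [0,0,0,0,0,0,0.4]

```text
time: 19.7
position: [0.5584, 0.3888, 0.0116]
tool_rot: [-0.114, -3.138, 0.002]
ft_force: [-1.2, -0.4, -5.8]
grip_width: 0.523
grip_force: 44.9
```

step_arm:
  targets:
    - [0,0,-0.2,0,0,0,0.4]
    - [0,0,-0.2,0,0,0,0.4]
    - [0,0,-0.1,0,0,0,0.4]
    - [0,0,0,0,0,0,0.4]
    - [0,0,0,0,0,0,0.4]
  force: 25

```text
time: 20.12
position: [0.5591, 0.3891, 0.0077]
tool_rot: [0.115, 3.139, 0.0]
ft_force: [0.2, -0.2, -4.0]
grip_width: 0.524
grip_force: 24.9
```

step_arm:
  targets:
    - [0,0,-0.1,0,0,0,0.4]
    - [0,0,-0.1,0,0,0,0.4]
    - [0,0,0,0,0,0,0.5]
    - [0,0,0,0,0,0,0.55]
    - [0,0,0,0,0,0,0.6]
  force: 15

```text
time: 20.53
position: [0.5599, 0.3899, 0.0067]
tool_rot: [0.115, 3.137, 0.003]
ft_force: [-0.3, 0.2, 0.3]
grip_width: 0.57
grip_force: 0.0
```

step_arm:
  targets:
    - [0,0,0,0,0,0,0.75]
    - [0,0,0,0,0,0,0.85]
    - [0,0,0,0,0,0,0.85]
    - [0,0,0.5,0,0,0,0.85]
    - [0,0,1,0,0,0,0.85]

```text
time: 20.95
position: [0.558, 0.3887, 0.0196]
tool_rot: [-0.114, -3.137, 0.003]
ft_force: [0.2, 0.4, -0.4]
grip_width: 0.826
grip_force: 0.0
```

step_arm:
  targets:
    - [0,0,3,0,0,0,0.85]
    - [0,0,3,0,0,0,0.85]
    - [0,0,3,0,0,0,0.85]
    - [0,-1,3,0,0,-5,0.85]
    - [0,-3,2,0,0,-5,0.85]

```text
time: 21.37
position: [0.5583, 0.3554, 0.1649]
tool_rot: [0.382, 3.116, 0.011]
ft_force: [0.0, 0.7, 0.4]
grip_width: 0.854
grip_force: 0.0
```

step_arm:
  targets:
    - [0.8,-1.8,0,0,0,-5.1,0.85]
    - [0.8,-1.8,0,0,0,-5.1,0.85]
    - [0.8,-1.8,0,0,0,-5.1,0.85]
    - [0.8,-1.8,0,0,0,-5.1,0.85]
    - [0.8,-1.8,0,0,0,-5.1,0.85]
  force: 8

```text
time: 21.78
position: [0.5995, 0.2585, 0.162]
tool_rot: [1.072, 2.952, 0.002]
ft_force: [1.1, -0.6, 0.3]
grip_width: 0.847
grip_force: 0.0
```

step_arm:
  targets:
    - [0.8,-1.8,0,0,0,-5.1,0.85]
    - [0.8,-1.8,0,0,0,-5.1,0.85]
    - [0.8,-1.8,0,0,0,-5.1,0.85]
    - [0.8,-1.8,0,0,0,-5.1,0.85]
    - [0.8,-1.8,0,0,0,-5.1,0.85]

```text
time: 22.2
position: [0.6394, 0.1685, 0.1618]
tool_rot: [1.698, 2.643, 0.002]
ft_force: [1.0, -0.4, 0.4]
grip_width: 0.852
grip_force: 0.0
```

step_arm:
  targets:
    - [0.8,-1.8,-1,0,0,-5.1,0.85]
    - [0.8,-1.8,-1,0,0,-5.1,0.85]
    - [0.8,-1.8,-1,0,0,-5.1,0.85]
    - [0.8,-1.8,-1,0,0,-5.1,0.85]
    - [0.8,-1.8,-1,0,0,-5.1,0.85]

```text
time: 22.62
position: [0.6796, 0.0787, 0.1114]
tool_rot: [2.239, 2.203, 0.002]
ft_force: [-0.5, 1.5, -0.0]
grip_width: 0.852
grip_force: 0.0
```

step_arm:
  targets:
    - [0.8,-1.8,-1,0,0,-4,0.8]
    - [0,0,0,0,0,0,0.8]
    - [0,0,0,0,0,0,0.8]
    - [0,0,0,0,0,0,0.8]
    - [0,0,0,0,0,0,0.8]

```text
time: 23.03
position: [0.6872, 0.0634, 0.1016]
tool_rot: [-2.307, -2.132, -0.003]
ft_force: [-0.4, -0.8, 0.5]
grip_width: 0.804
grip_force: 0.0
```

```bash
python3 - <<'E'
from h import *
s=ctrl.get_state();r=s['tool_rot'];print(s['position'],np.degrees(2*np.arctan2(r[1],r[0]))-90,s['qd'].round(2).max())
blue('w10');KW=cam('top');im,d=snap('top','top10');h=cv2.cvtColor(im,cv2.COLOR_RGB2HSV)
m=cv2.inRange(h,(100,120,40),(125,255,255)); m[:,345:]=0; m[:100]=0;m[262:]=0;m[:,:75]=0
k,l,st,ce=cv2.connectedComponentsWithStats(m)
for i in range(1,k):
    if st[i,4]>15: print('top',st[i],ray(KW,*ce[i],.05).round(4),np.median(dep(KW,*np.nonzero(l==i)[::-1],d[l==i]),0).round(4))
cv2.imwrite('pics/v7.png',cv2.resize(im[120:270,60:350,::-1],None,fx=2.7,fy=2.7))
E
```

```text
[0.68715821 0.06336799 0.10161964] -364.5133482705771 -0.0
[   0  194   58   26 1089] 0.052 [0.4878 0.0923] [0.0136 0.0178] 82.98090362548828
[ 256  200   43   28 1006] 0.0522 [0.6884 0.0709] [0.0138 0.0323] 85.38221740722656
top [216 214   5  11  52] [0.4755 0.0902 0.05  ] [0.4729 0.0877 0.0507]
top [112 237  13   5  49] [0.4194 0.3953 0.05  ] [0.42   0.3955 0.0488]
```

View pics/v7.png

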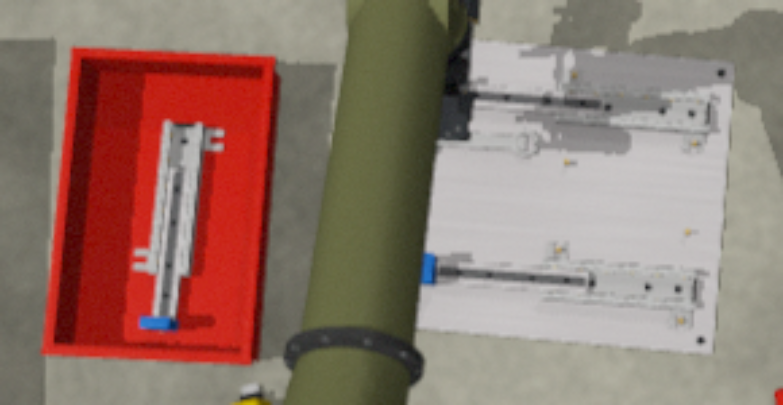

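The slide lies flat and upright in the bin, its rear end at (183,125) and catch at (157,323). Next, the far rail goes home.

step_arm:
  targets:
    - [0.1,0.6,-1,0,0,-1,0.75]
    - [0,0,-2.5,0,0,0,0.7]
    - [0,0,-2.5,0,0,0,0.6]
    - [0,0,-1.2,0,0,0,0.5]
    - [0,0,0,0,0,0,0.45]
  force: 8

```text
time: 23.55
position: [0.6849, 0.0681, 0.0244]
tool_rot: [-2.325, -2.107, 0.009]
ft_force: [-1.7, 0.1, 0.1]
grip_width: 0.561
grip_force: 0.0
```

step_arm:
  targets:
    - [0,0,0,0,0,0,0.4]
    - [0,0,0,0,0,0,0.25]
    - [0,0,0,0,0,0,0.25]
    - [0,0,0,0,0,0,0.25]
    - [-0.04,-0.4,0,0,0,0,0.25]

```text
time: 23.97
position: [0.6887, 0.0649, 0.03]
tool_rot: [2.327, 2.11, 0.005]
ft_force: [0.3, 2.7, 2.1]
grip_width: 0.391
grip_force: 8.0
```

step_arm:
  targets:
    - [-0.08,-0.8,0,0,0,0,0.25]
    - [-0.08,-0.8,0,0,0,0,0.25]
    - [-0.08,-0.8,0,0,0,0,0.25]
    - [-0.08,-0.8,0,0,0,0,0.25]
    - [-0.08,-0.8,0,0,0,0,0.25]

```text
time: 24.38
position: [0.6843, 0.0217, 0.0297]
tool_rot: [2.328, 2.107, 0.002]
ft_force: [1.2, 1.9, 8.0]
grip_width: 0.391
grip_force: 8.0
```

step_arm:
  targets:
    - [-0.08,-0.8,0,0,0,0,0.25]
    - [-0.08,-0.8,0,0,0,0,0.25]
    - [-0.08,-0.8,0,0,0,0,0.25]
    - [-0.08,-0.8,0,0,0,0,0.25]
    - [-0.08,-0.8,0,0,0,0,0.25]

```text
time: 24.8
position: [0.6803, -0.0183, 0.0299]
tool_rot: [2.328, 2.107, 0.003]
ft_force: [1.0, 0.5, 6.6]
grip_width: 0.391
grip_force: 8.0
```

step_arm:
  targets:
    - [-0.06,-0.6,0,0,0,0,0.25]
    - [-0.06,-0.6,0,0,0,0,0.25]
    - [-0.06,-0.6,0,0,0,0,0.25]
    - [-0.05,-0.5,0,0,0,0,0.25]
    - [-0.05,-0.5,0,0,0,0,0.25]

```text
time: 25.22
position: [0.6775, -0.0464, 0.0299]
tool_rot: [2.328, 2.106, 0.002]
ft_force: [1.0, 1.3, 6.3]
grip_width: 0.392
grip_force: 8.0
```

step_arm:
  targets:
    - [-0.03,-0.3,0,0,0,0,0.25]
    - [-0.03,-0.3,0,0,0,0,0.25]
    - [-0.03,-0.3,0,0,0,0,0.25]
    - [-0.02,-0.2,0,0,0,0,0.25]
    - [-0.02,-0.2,0,0,0,0,0.25]

```text
time: 25.63
position: [0.6766, -0.0544, 0.0298]
tool_rot: [-2.326, -2.109, -0.008]
ft_force: [0.3, 7.5, 7.0]
grip_width: 0.389
grip_force: 8.0
```

step_arm:
  targets:
    - [-0.02,-0.2,0,0,0,0,0.25]
    - [0,0,0,0,0,0,0.25]
    - [0,0,0,0,0,0,0.7]
    - [0,0,0,0,0,0,0.7]
    - [0,0,0,0,0,0,0.7]

```text
time: 26.05
position: [0.674, -0.0618, 0.0278]
tool_rot: [-2.331, -2.107, 0.004]
ft_force: [-0.4, 0.5, 0.0]
grip_width: 0.541
grip_force: 0.0
```

step_arm:
  targets:
    - [0,0,0,0,0,0,0.7]
    - [0,0,2.5,0,0,0,0.7]
    - [0,0,4,0,0,0,0.7]
    - [-2.2,1.5,0,0,0,0,0.7]
    - [-2.2,1.5,0,0,0,0,0.7]

```text
time: 26.47
position: [0.6329, -0.0324, 0.0961]
tool_rot: [2.329, 2.101, 0.004]
ft_force: [-0.3, 0.6, -0.9]
grip_width: 0.699
grip_force: 0.0
```

step_arm:
  targets:
    - [-3,2.2,0,0,0,0,0.7]
    - [-3,2.2,0,0,0,0,0.7]
    - [-3,2.2,0,0,0,0,0.7]
    - [-3,2.2,0,0,0,0,0.7]
    - [-3,2.4,0,0,0,0,0.7]

```text
time: 26.88
position: [0.4794, 0.0818, 0.0931]
tool_rot: [2.33, 2.106, -0.001]
ft_force: [0.1, 0.7, 0.6]
grip_width: 0.697
grip_force: 0.0
```

step_arm:
  targets:
    - [0,0,0,0,0,0,0.7]
    - [0,0,0,0,0,0,0.7]
    - [0,0,0,0,0,0,0.7]
    - [0,0,0,0,0,0,0.7]
    - [0,0,0,0,0,0,0.7]

```text
time: 27.3
position: [0.4822, 0.0808, 0.0936]
tool_rot: [2.331, 2.105, -0.0]
ft_force: [-0.5, -0.2, -0.1]
grip_width: 0.702
grip_force: 0.0
```

```bash
python3 -c "
from h import *
s=ctrl.get_state();r=s['tool_rot'];print(s['position'],np.degrees(2*np.arctan2(r[1],r[0]))-90)
blue('w11');bluetop('top11')"
```

```text
[0.48221912 0.08076166 0.09359613] -5.834601196843067
[ 247  197   46   29 1105] 0.0521 [0.4781 0.0928] [0.0145 0.0323] 84.90765380859375
top [262 150   5  13  50] [ 0.672  -0.0537  0.05  ]
```

step_arm:
  targets:
    - [-0.4,1.1,-1,0,0,0.3,0.7]
    - [0,0,-2.5,0,0,0,0.65]
    - [0,0,-1.8,0,0,0,0.55]
    - [0,0,-1.1,0,0,0,0.5]
    - [0,0,0,0,0,0,0.45]

```text
time: 27.82
position: [0.4748, 0.0929, 0.0267]
tool_rot: [-2.322, -2.114, 0.008]
ft_force: [0.3, -0.3, 0.4]
grip_width: 0.511
grip_force: 0.0
```

step_arm:
  targets:
    - [0,0,0,0,0,0,0.45]
    - [0,0,0,0,0,0,0.25]
    - [0,0,0,0,0,0,0.25]
    - [0,0,0,0,0,0,0.25]
    - [-0.04,-0.4,0,0,0,0,0.25]

```text
time: 28.23
position: [0.4779, 0.0905, 0.0305]
tool_rot: [2.322, 2.116, 0.005]
ft_force: [2.0, 2.7, 1.8]
grip_width: 0.389
grip_force: 8.0
```

step_arm:
  targets:
    - [-0.08,-0.8,0,0,0,0,0.25]
    - [-0.08,-0.8,0,0,0,0,0.25]
    - [-0.08,-0.8,0,0,0,0,0.25]
    - [-0.08,-0.8,0,0,0,0,0.25]
    - [-0.08,-0.8,0,0,0,0,0.25]

```text
time: 28.65
position: [0.4739, 0.0482, 0.0303]
tool_rot: [2.323, 2.113, 0.003]
ft_force: [2.2, 1.1, 5.6]
grip_width: 0.39
grip_force: 8.0
```

step_arm:
  targets:
    - [-0.08,-0.8,0,0,0,0,0.25]
    - [-0.08,-0.8,0,0,0,0,0.25]
    - [-0.08,-0.8,0,0,0,0,0.25]
    - [-0.08,-0.8,0,0,0,0,0.25]
    - [-0.08,-0.8,0,0,0,0,0.25]

```text
time: 29.07
position: [0.4703, 0.0084, 0.0304]
tool_rot: [2.322, 2.113, 0.004]
ft_force: [3.9, 0.9, 4.5]
grip_width: 0.392
grip_force: 8.0
```

step_arm:
  targets:
    - [-0.06,-0.6,0,0,0,0,0.25]
    - [-0.06,-0.6,0,0,0,0,0.25]
    - [-0.06,-0.6,0,0,0,0,0.25]
    - [-0.06,-0.6,0,0,0,0,0.25]
    - [-0.05,-0.5,0,0,0,0,0.25]

```text
time: 29.48
position: [0.4676, -0.0208, 0.0304]
tool_rot: [2.322, 2.112, 0.004]
ft_force: [4.8, 0.7, 5.4]
grip_width: 0.39
grip_force: 8.0
```

step_arm:
  targets:
    - [-0.03,-0.3,0,0,0,0,0.25]
    - [-0.03,-0.3,0,0,0,0,0.25]
    - [-0.03,-0.3,0,0,0,0,0.25]
    - [-0.03,-0.3,0,0,0,0,0.25]
    - [-0.02,-0.2,0,0,0,0,0.25]

```text
time: 29.9
position: [0.4656, -0.0307, 0.03]
tool_rot: [-2.321, -2.114, -0.008]
ft_force: [4.4, 9.9, 2.2]
grip_width: 0.39
grip_force: 8.0
```

step_arm:
  targets:
    - [0,0,0,0,0,0,0.25]
    - [0,0,0,0,0,0,0.7]
    - [0,0,0,0,0,0,0.7]
    - [0,0,0,0,0,0,0.7]
    - [0,0,0,0,0,0,0.7]

```text
time: 30.32
position: [0.463, -0.0346, 0.0288]
tool_rot: [-2.324, -2.113, 0.004]
ft_force: [0.4, 0.1, -0.9]
grip_width: 0.608
grip_force: 0.0
```

step_arm:
  targets:
    - [0,0,2.5,0,0,0,0.7]
    - [0,0,4,0,0,0,0.7]
    - [0,2,3,0,0,0,0.7]
    - [0,3,2,0,0,0,0.7]
    - [0,3,2,0,0,0,0.7]

```text
time: 30.73
position: [0.4644, 0.0458, 0.1661]
tool_rot: [2.327, 2.111, 0.001]
ft_force: [0.1, 0.1, -0.5]
grip_width: 0.699
grip_force: 0.0
```

step_arm:
  targets:
    - [-0.5,3.5,0,0,0,3,0.7]
    - [-0.5,3.5,0,0,0,3,0.7]
    - [-0.5,3.5,0,0,0,3,0.7]
    - [-0.5,3.5,0,0,0,3,0.7]
    - [-0.5,3.5,0,0,0,3,0.7]

```text
time: 31.15
position: [0.4386, 0.222, 0.1641]
tool_rot: [-2.025, -2.402, 0.002]
ft_force: [1.3, 0.5, 0.3]
grip_width: 0.699
grip_force: 0.0
```

step_arm:
  targets:
    - [-1,3.5,0,0,0,5,0.7]
    - [-1,3.5,0,0,0,5,0.7]
    - [-1,3.5,0,0,0,5,0.7]
    - [-1,3.5,0,0,0,5,0.7]
    - [-1,2.5,0,0,0,5,0.7]

```text
time: 31.57
position: [0.388, 0.3886, 0.1638]
tool_rot: [-1.451, -2.786, 0.001]
ft_force: [0.6, 0.8, 0.8]
grip_width: 0.702
grip_force: 0.0
```

step_arm:
  targets:
    - [-1,3.5,0,0,0,5,0.7]
    - [-1,3.5,0,0,0,5,0.7]
    - [-1,3.5,0,0,0,5,0.7]
    - [-1,2,0,0,0,5,0.7]
    - [0,0,0,0,0,0,0.7]

```text
time: 31.98
position: [0.3446, 0.516, 0.1631]
tool_rot: [-0.937, -2.995, 0.001]
ft_force: [-0.3, 0.3, -0.9]
grip_width: 0.699
grip_force: 0.0
```

```bash
python3 -c "
from h import *
s=ctrl.get_state();print(s['position'],s['time'])
bluetop('top12');im,_=snap('side','side12');a=np.load('pics/top12.npz')['im']
cv2.imwrite('pics/v8.png',np.vstack([cv2.resize(a[120:300,60:470],(683,300)),cv2.resize(im[110:330,130:430],(683,300),interpolation=2)[:, :]])[:,:,::-1])"
```

```text
[0.34463729 0.51595259 0.16309166] 31.9833
top [262 150   5  13  52] [ 0.6722 -0.0538  0.05  ]
top [256 217   5  11  44] [ 0.4647 -0.0308  0.05  ]
```

View pics/v8.png

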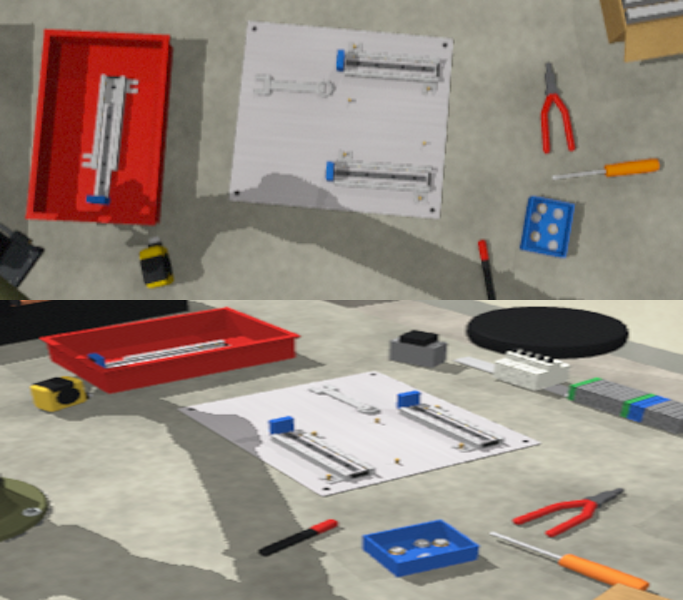

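The final view shows both good slides home, with catches at (340,60) and (330,171). The reject lies flat in the bin and the bystanders haven't moved. Both rails travelled about 121 mm back to a hard stop.

```bash
python3 -c "
from bench import ctrl
print(ctrl.close_job())"
```

```text
the job is handed in; nothing more can be done
None
```

The middle slide was the one that binds, stopping about 50 mm out. It now lies flat and right way up near the middle of the reject bin; the other two are fully home on their studs, and the job is handed in at about 32 s.

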